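# Uncap a gas cartridge whose cap may free either way

### The job

On the bench stands a carrier with two gas cartridges. Slide the yellow lock bar all the way back off the caps, then take the red cap off its cartridge: nobody knows which way it turns, so try it both ways, and when it comes free lift it straight up by about 10 cm. Finish while still holding the red cap up there in the gripper; leave the green cap and the things standing around where they are.

Things in the scene. Friction and masses are not known exactly. Their poses are not given: they have to be found in the camera images.
- carrier: Fixed carrier: dark steel tray 220 x 340 x 12 mm, two turquoise cartridges (90 mm dia.) centred at y = +/-68 mm, the red cap on either one. Origin: on the bench, midway between cartridges; z up; x: the way the lock bar opens, away from the robot. Blue 14 mm posts at x = -40 and 112, y = +/-142 mm carry rails along x; rails and bar end blocks reach 209 mm above the bench.
- lock_bar (a joint): Travel (m) of the yellow lock bar along the carrier's x: 0 to 0.015 at the start (over both caps, 11 mm above them: they cannot be gripped from above or lifted off), 0.10 = all the way back, at its stop. It takes about 2 N (friction) plus a little damping, stays where left, cannot rise or turn.
- bar_grip (a point): Point in the black grip on the middle of the lock bar: grip 14 mm thick along the carrier's x, 46 mm long along its y, 30 mm high (203 to 233 mm above the bench), on a flat bar 30 mm wide. The point is on its centre line, 22 mm above the bar's top, 8 mm below the grip's top. Axes as the carrier's.
- cap_red: Loose red quarter-turn metal cap, 54 mm dia., 79 mm high, about 200 g (140 to 280). Origin: centre of its underside, 103 mm above the bench when on; z up; x starts within 9 degrees of the carrier's x. At first locked, with 3 mm of play in height. Which way it frees changes each time, whatever its place, and cannot be seen. It does not rise as it turns. It clears its 46 mm neck once raised 60 mm.
- red_wing (a point): Grip point in the upright wing on the red cap, 71 mm above its origin, 8 mm below the wing's top; wing 46 mm long along the cap's x, 14 mm thick along y, 30 mm high. Wrong way: hard stop within about 25 degrees (over 0.5 N m; else under 0.1). Right way: turns easily, can be lifted from 50 degrees on, hard stop at 65 to 85 degrees; turn about 60 degrees, then lift. Axes as the cap's.
- cap_green: The same cap in green on the other cartridge, same size; leave it on. Origin: centre of its underside.
- spray: White spray bottle with red head, 72 mm diameter, 227 mm high (standing loose near the work; leave it alone). Origin: centre of its underside.
- jar: Glass jar with white lid, 72 mm diameter, 100 mm high (standing loose near the work; leave it alone). Origin: centre of its underside.
- bottle: Brown glass bottle with yellow cap, 60 mm diameter, 210 mm high (standing loose near the work; leave it alone). Origin: centre of its underside.

How it is judged:
By the outcome, as a careful person would: the job done as asked, in the order asked, and still so for the second after the job is handed in, while the arm keeps its last pose, push and grip.
It also fails if it takes over 51 s, if anything falls off the work surface, if the arm or the gripper's body presses on something with over 40 N, if the wrist force passes 120 N, or if a joint passes its speed limit or range.

### The arm

A 7-joint arm with a two-finger parallel gripper is mounted at the origin on the work surface. World frame = base frame: x ahead of the robot, y to its left, z up, the work surface at z = 0. Lengths are in m, angles in rad, forces in N, time in s.
With the tool pointing down it reaches from about 0.425 to 0.925 m from the base axis. Payload 6.8 kg.
Tool frame: the origin (TCP) lies at the very end of the fingers, on their centre line; the grasp point (between the pads) lies 19 mm behind it; z points along the fingers, y is the line along which they close (so a half turn about z gives the same grasp; the last joint's range is limited). The gripper opens to 85 mm and grips with 20 to 120 N. Pads are 22 mm wide; open, the fingers measure 114 mm over their backs; the gripper's body (76 mm by 85 mm) begins 54 mm behind the grasp point. The pads swing forward as they close: fully open they stand 13 mm farther back than shut.
Start: joints at [1.024, 0.477, 0.022, 1.555, -0.011, 1.109, -0.083], TCP at [0.287, -0.611, 0.231] pointing down, gripper open.
Joint ranges: [-2.96, 2.96], [-0.34, 2.1], [-1.41, 1.46], [0.24, 2.44], [-1.37, 4.51], [0.17, 1.92], [-2.96, 2.96]. Speed limits (rad/s): [2.39, 2.39, 3.14, 3.14, 3.14, 3.14, 3.14].

### API

Orientations are given as a unit quaternion [w, x, y, z].
In Python, from station import bot gives the robot as it stands. The module is installed in compiled form; this text tells all that it offers.
- The arm moves only by the shell command python3 -m jog 'ROWS' [OPENING] [FORCE]. ROWS is JSON, a list of rows, each a list of 4 numbers: the shift along the tool's x, y, z in cm, then the turn about the tool's z in rad. In form: [[x, y, z, spin], ...]. A call has 1 to 20 rows; each row is the pose to reach, as a shift and turn from the pose commanded when the call began, along the tool's axes at that moment; what a row does not reach only later rows make up. A row lasts 1/12 s, in which the tool goes at most 41.7 mm and 7.16 degrees, less where a joint would pass 70% of its speed; a pose out of reach is approached as far as the arm can. A call with a gripper value outside its range is refused whole. OPENING is the closure, from -1 (fully open) to 1 (shut), set as the call begins (- or left out, the last holds). The fingers move at their own pace and stop on an object; FORCE is the grip in N (left out, the last holds). Time passes only in rows, so rows that repeat a pose let the fingers close. It gives the time, the measured TCP pose, the force, the opening and the grip force at its end, in the units of the state.
- bot.get_obs(): the state, without advancing time (a new reading comes with each control period).
- bot.read_camera(name): name is "scene" or "top"; returns a dict with "pixels" (400x640x3 uint8, red, green, blue), "depth" (400x640 float32, m along the optical axis (not along the pixel's ray), 0 where there is no reading), "fovy" (degrees; the focal length in pixels is half the picture's height over the tangent of half this angle, whatever the lens; pixels are square), "cx", "cy" (the principal point, pixels), "pose" (4x4, takes a point from camera to world coordinates). Camera axes: x right, y down, z forward; pixel columns grow to the right and rows downward; lengths in m; the calibration is good to about 2 mm. A picture is of the moment at which its call begins.
- bot.hand_in(): hands the job in; it is judged then, once.
The state is a dict: "t": time; "q": joint angles; "joint_vel": joint speeds; "joint_torque": joint torques, N m; "eef_pos": TCP position; "tool_rot": TCP orientation; "contact_force": force on the tool from outside, world axes, zero at the start; "torque": the same for the moment, N m; "gripper_width": opening from 0.0 (shut) to 1.0 (fully open); "grasp_force": force on a finger pad.
Only numpy, scipy, OpenCV 4.12 (cv2) and the standard library are available. Lean on these libraries where they do the work, as an engineer would, in place of code of your own. Each camera call takes 0.05 s, during which the arm holds its last target. There are 200 camera calls.

## Working session

There is one attempt and no reset: what is moved stays moved. The work goes in short steps, Python scripts to look and compute and a shell command to move; the robot and the scene stay as the last step left them, time stands still between calls to the robot, and variables do not carry over. Pictures are saved under pics/ and viewed, at most 10 in all, crops included, and the job is handed in when it is done.

```bash
mkdir -p pics
python3 - <<'E'
from station import bot
import cv2,numpy as np,pickle
o=bot.get_obs();print(o)
d={n:bot.read_camera(n) for n in("scene","top")}
pickle.dump(d,open('c0.pkl','wb'))
for n in d:
    print(n,d[n]['fovy'],d[n]['cx'],d[n]['cy'],d[n]['pose'].round(3).tolist())
    cv2.imwrite(f'pics/{n}0.png',d[n]['pixels'][...,::-1])
E
```

```text
{'t': 0.0, 'q': array([ 1.02390293,  0.47777704,  0.02233102,  1.55644784, -0.01148847,
        1.10929989, -0.08307926]), 'joint_vel': array([ 0.00023135,  0.0013423 ,  0.00202286,  0.00163085, -0.00152159,
       -0.00031119, -0.00010935]), 'joint_torque': array([-1.01455626e-03, -5.96454477e+01,  1.60795771e+00, -2.81199807e+01,
        1.25427192e-02,  9.27262532e-03,  1.21506559e-05]), 'eef_pos': array([ 0.28651011, -0.61052542,  0.23034254]), 'tool_rot': array([-8.62529195e-04,  9.76022518e-01,  2.17667707e-01, -2.63907717e-04]), 'contact_force': array([0.13016467, 0.49647501, 0.95189623]), 'torque': array([-0.03356887, -0.01610548,  0.06247369]), 'grasp_force': 0.0, 'gripper_width': 1.0037873912306374}
scene 46.53008426508206 323.7766992202426 199.19155284923707 [[0.308, 0.557, -0.771, 1.633], [0.951, -0.167, 0.26, -0.349], [0.016, -0.813, -0.581, 0.981], [0.0, 0.0, 0.0, 1.0]]
top 50.63320613417484 318.07441254881815 204.5504293245018 [[-0.002, -0.991, 0.136, 0.409], [-1.0, -0.0, -0.015, 0.024], [0.015, -0.136, -0.991, 1.328], [0.0, 0.0, 0.0, 1.0]]
```

View pics/scene0.png

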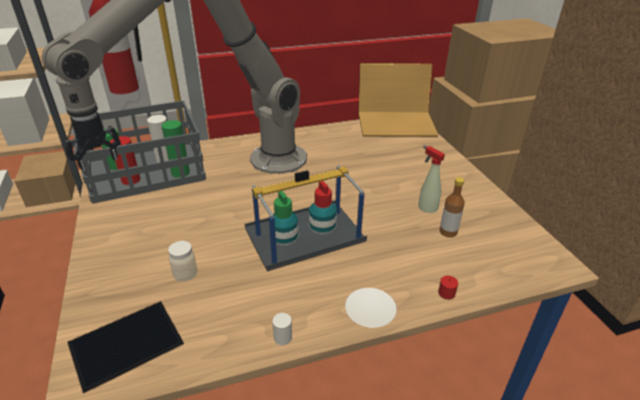

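View pics/top0.png

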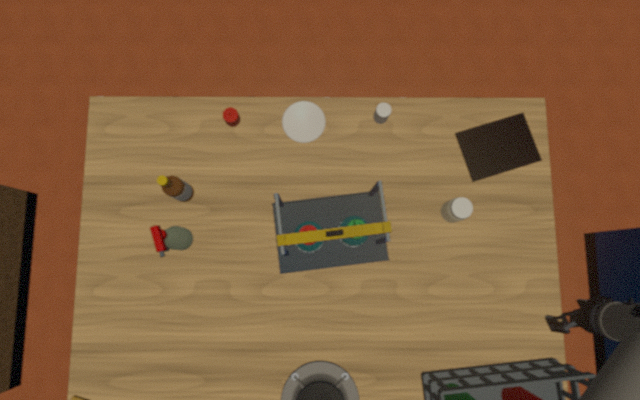

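The scene view shows the grip at (302,177), the red cap at (322,193) and the green at (283,203). In the top view the grip is at (334,233), the red cap at (308,233) and the tray around it, with the spray and bottle far off to the left. Next I measure the bar and tray.

```bash
cat > h.py <<'E'
import cv2,numpy as np
def cast(c,uv,z):
    uv=np.atleast_2d(np.asarray(uv,float)); f=200/np.tan(np.radians(c['fovy']/2))
    r=np.c_[(uv[:,0]-c['cx'])/f,(uv[:,1]-c['cy'])/f,np.ones(len(uv))]@c['pose'][:3,:3].T
    o=c['pose'][:3,3]; return o+r*((z-o[2])/r[:,2])[:,None]
def cloud(c,m):
    f=200/np.tan(np.radians(c['fovy']/2)); v,u=np.nonzero(m&(c['depth']>0)); d=c['depth'][v,u]
    return np.c_[(u-c['cx'])/f*d,(v-c['cy'])/f*d,d]@c['pose'][:3,:3].T+c['pose'][:3,3]
def hsv(c): return cv2.cvtColor(c['pixels'],cv2.COLOR_RGB2HSV).astype(int)
def box(m,x0,x1,y0,y1):
    k=np.zeros_like(m);k[y0:y1,x0:x1]=1;return m&k
def rect(p): # centre, sizes, long-axis angle from world y (deg)
    (c,s,a)=cv2.minAreaRect((p[:,:2]*1000).astype(np.float32)); b=cv2.boxPoints((c,s,a))
    e=[b[1]-b[0],b[2]-b[1]]; e=max(e,key=np.linalg.norm); e=e*np.sign(e[1])
    return np.round(c,1),np.round(s,1),np.degrees(np.arctan2(-e[0],e[1])).round(2)
E
python3 - <<'E'
from h import *
import pickle
d=pickle.load(open('c0.pkl','rb'))
c=d['top'];H=hsv(c)
y=box((H[...,0]>18)&(H[...,0]<32)&(H[...,1]>190)&(H[...,2]>100),260,400,210,260)
v,u=np.nonzero(y);print('bar',y.sum(),rect(cast(c,np.c_[u,v],.203)), 'z',np.median(cloud(c,y)[:,2]))
k=box((H[...,2]<60),322,346,225,242)&True
v,u=np.nonzero(k);print('grip',k.sum(),rect(cast(c,np.c_[u,v],.233)),cloud(c,k)[:,2].round(3)[:60:5], u.min(),u.max(),v.min(),v.max())
P=cloud(c,box(np.ones_like(y),255,410,170,290))
t=P[(P[:,2]>.006)&(P[:,2]<.02)];print('tray',len(t),rect(t),np.median(t[:,2]))
c=d['scene'];H=hsv(c)
for n,m,z in(('red',(H[...,0]<8)|(H[...,0]>172),0.182),('green',(H[...,0]>50)&(H[...,0]<78),.182)):
    m=box(m&(H[...,1]>130)&(H[...,2]>60),265,345,178,225); q=cloud(c,m);print(n,m.sum(),q.min(0).round(3),q.max(0).round(3))
    for lo,hi in((.11,.15),(.16,.19)):
        s=q[(q[:,2]>lo)&(q[:,2]<hi)];print(len(s),np.median(s,0).round(3),s.min(0).round(3),s.max(0).round(3))
m=box(H[...,2]<60,290,315,165,190);q=cloud(c,m);q=q[q[:,2]>.2];print('grip scene',len(q),q.mean(0),rect(q))
E
```

```text
bar 891 (array([485.6, -34. ]), array([ 28.4, 300.9]), np.float32(7.09)) z 0.20322680331254162
grip 53 (array([484.8, -33.8]), array([ 9.3, 37.2]), np.float32(5.65)) [0.23  0.235 0.235 0.237 0.237 0.232 0.233 0.234 0.232 0.232 0.232] 327 341 231 235
tray 5194 (array([515.3, -44.9]), array([372.4, 481. ]), np.float32(0.27)) 0.012000026714133138
red 344 [ 0.221  0.005 -0.004] [0.519 0.131 0.19 ]
196 [0.508 0.024 0.134] [0.465 0.005 0.11 ] [0.519 0.058 0.15 ]
74 [0.498 0.03  0.175] [0.472 0.023 0.16 ] [0.514 0.041 0.183]
green 319 [ 0.49  -0.128  0.106] [ 0.535 -0.079  0.184]
182 [ 0.526 -0.108  0.133] [ 0.491 -0.128  0.11 ] [ 0.534 -0.079  0.15 ]
54 [ 0.52  -0.104  0.175] [ 0.497 -0.11   0.16 ] [ 0.53  -0.095  0.184]
grip scene 98 [ 0.49168457 -0.03771228  0.22232708] (array([490.7, -36.8]), array([14.4, 42.3]), np.float32(2.53))
```

```bash
cat > go.py <<'E'
import sys,numpy as np
from station import bot
from scipy.spatial.transform import Rotation as R
# target x y z(m), yaw(deg) of tool y axis -> shift cm, spin rad (both half-turn options)
def go(x,y,z,yaw):
    o=bot.get_obs();q=o['tool_rot'];r=R.from_quat(np.r_[q[1:],q[0]]);M=r.as_matrix()
    s=M.T@(np.array([x,y,z])-o['eef_pos'])*100
    w=np.degrees(np.arctan2(M[1,1],M[0,1])); d=(yaw-w+180)%360-180
    print('shift cm',s.round(2),'yaw now',w.round(1),'spin',np.radians(-d).round(3),'or',np.radians(-((d+360)%360-180)).round(3),'tilt',M[2].round(3),'q7',o['q'][6].round(2),'pos',o['eef_pos'].round(4),'F',o['contact_force'].round(1),'T',o['torque'].round(2),'w',round(o['gripper_width'],2),'t',o['t'])
if __name__=='__main__': go(*map(float,sys.argv[1:]))
E
python3 - <<'E'
from h import *
import pickle
d=pickle.load(open('c0.pkl','rb'));c=d['top'];H=hsv(c)
y=box((H[...,0]>18)&(H[...,0]<32)&(H[...,1]>190)&(H[...,2]>100),260,400,210,260)
v,u=np.nonzero(y);p=cast(c,np.c_[u,v],.203)[:,:2]
e=np.linalg.svd(p-p.mean(0),full_matrices=False)[2][0];e*=np.sign(e[1]);print('pca yaw',np.degrees(np.arctan2(-e[0],e[1])))
E
python3 go.py .486 -.0345 .209 6.7
```

```text
pca yaw 7.010849607388091
shift cm [ 42.53 -43.67   2.21] yaw now -64.9 spin -1.249 or 1.893 tilt [-0.    -0.002 -1.   ] q7 -0.08 pos [ 0.2865 -0.6106  0.2304] F [-0.3  0.6  1.1] T [ 0.08 -0.04  0.02] w 0.99 t 0.1
```

```bash
python3 -m jog '[[0,0,-5,0],[0,0,-9,0],[42.5,-43.7,-9,-1.25],[42.5,-43.7,-9,-1.25],[42.5,-43.7,-9,-1.25],[42.5,-43.7,-9,-1.25],[42.5,-43.7,-9,-1.25],[42.5,-43.7,-9,-1.25],[42.5,-43.7,-9,-1.25],[42.5,-43.7,-9,-1.25],[42.5,-43.7,-9,-1.25],[42.5,-43.7,-9,-1.25],[42.5,-43.7,-9,-1.25],[42.5,-43.7,-9,-1.25],[42.5,-43.7,-9,-1.25],[42.5,-43.7,-9,-1.25],[42.5,-43.7,-9,-1.25],[42.5,-43.7,-9,-1.25],[42.5,-43.7,-9,-1.25],[42.5,-43.7,-9,-1.25]]' -1; python3 go.py .486 -.0345 .209 6.7
```

```text
t: 1.77
eef_pos: [0.4854, -0.0358, 0.3209]
tool_rot: [-0.0, 0.664, 0.747, -0.001]
contact_force: [-0.5, -0.6, 0.0]
gripper_width: 1.001
grasp_force: 0.0
shift cm [ 0.13  0.08 11.19] yaw now 6.7 spin 0.0 or -3.141 tilt [-0.    -0.001 -1.   ] q7 -0.0 pos [ 0.4854 -0.0358  0.3209] F [-0.5 -0.6  0. ] T [-0.02 -0.01 -0.04] w 1.0 t 1.7667
```

```bash
python3 -m jog '[[0.1,0.1,4,0],[0.1,0.1,8,0],[0.1,0.1,11,0],[0.1,0.1,11.2,0],[0.1,0.1,11.2,0],[0.1,0.1,11.2,0]]' -1 && python3 -m jog '[[0,0,0,0],[0,0,0,0],[0,0,0,0],[0,0,0,0],[0,0,0,0],[0,0,0,0],[0,0,0,0],[0,0,0,0],[0,0,0,0],[0,0,0,0],[0,0,0,0],[0,0,0,0]]' 1 40; python3 go.py .486 -.0345 .209 7
```

```text
t: 2.27
eef_pos: [0.4877, -0.0347, 0.2108]
tool_rot: [0.001, 0.665, 0.747, 0.0]
contact_force: [-0.1, 0.2, -0.1]
gripper_width: 0.998
grasp_force: 0.0
t: 3.27
eef_pos: [0.4869, -0.0338, 0.2097]
tool_rot: [0.0, 0.664, 0.748, -0.0]
contact_force: [-1.8, -0.5, 5.0]
gripper_width: 0.157
grasp_force: 41.8
shift cm [-0.06 -0.1   0.07] yaw now 6.8 spin -0.004 or 3.138 tilt [-0.  0. -1.] q7 -0.09 pos [ 0.4869 -0.0338  0.2097] F [-1.8 -0.5  5. ] T [-0.08  0.41  0.07] w 0.16 t 3.2667
```

```bash
python3 -m jog '[[0,1,0,0],[0,2,0,0],[0,3,0,0],[0,4,0,0],[0,5,0,0],[0,6,0,0],[0,7,0,0],[0,8,0,0],[0,8.3,0,0],[0,8.3,0,0],[0,8.3,0,0]]'; python3 -m jog '[[0,0.2,0,0],[0,0.4,0,0],[0,0.6,0,0],[0,0.8,0,0],[0,0.8,0,0],[0,0.8,0,0]]';python3 go.py .5867 -.022 .21 7
```

```text
t: 4.18
eef_pos: [0.5702, -0.0236, 0.2097]
tool_rot: [0.001, 0.664, 0.748, 0.001]
contact_force: [1.3, 1.4, 3.5]
gripper_width: 0.154
grasp_force: 41.5
t: 4.68
eef_pos: [0.577, -0.0228, 0.2097]
tool_rot: [0.0, 0.664, 0.748, 0.0]
contact_force: [-0.5, 0.8, 5.0]
gripper_width: 0.153
grasp_force: 41.7
shift cm [-0.04  0.97 -0.03] yaw now 6.8 spin -0.004 or 3.138 tilt [ 0.  0. -1.] q7 -0.15 pos [ 0.577  -0.0228  0.2097] F [-0.5  0.8  5. ] T [0.13 0.12 0.11] w 0.15 t 4.6833
```

Moved about 9 cm with no stop yet, so I continue gently.

```bash
python3 -m jog '[[0,0.2,0,0],[0,0.4,0,0],[0,0.6,0,0],[0,0.6,0,0],[0,0.6,0,0]]'; python3 -m jog '[[0,0.2,0,0],[0,0.4,0,0],[0,0.6,0,0],[0,0.6,0,0],[0,0.6,0,0]]'
```

```text
t: 5.1
eef_pos: [0.5829, -0.0221, 0.2097]
tool_rot: [0.0, 0.664, 0.748, 0.0]
contact_force: [-0.9, 0.4, 5.1]
gripper_width: 0.154
grasp_force: 41.8
t: 5.52
eef_pos: [0.5839, -0.022, 0.2097]
tool_rot: [-0.003, 0.664, 0.748, -0.004]
contact_force: [-19.9, -0.8, 20.1]
gripper_width: 0.155
grasp_force: 44.0
```

```bash
python3 -m jog '[[0,-0.2,0,0],[0,-0.2,0,0],[0,-0.2,0,0],[0,-0.2,0,0],[0,-0.2,0,0],[0,-0.2,0,0],[0,-0.2,0,0]]' -1 && python3 -m jog '[[0,-0.2,-4,0],[0,-0.2,-8,0],[0,-0.2,-12,0],[-8,-0.2,-12,0],[-12,-0.2,-12,0],[-16,-0.2,-12,0],[-20,-0.2,-12,0],[-24,-0.2,-12,0],[-28,-0.2,-12,0],[-28,-0.2,-12,0],[-28,-0.2,-12,0]]'
cat > look.py <<'E'
import sys,pickle,cv2
from station import bot
n=sys.argv[1];d={k:bot.read_camera(k) for k in("scene","top")};pickle.dump(d,open(n+'.pkl','wb'))
a=d['top']['pixels'][150:290,240:420];b=d['scene']['pixels'][130:270,220:400]
cv2.imwrite(f'pics/{n}.png',cv2.hconcat([cv2.resize(i[...,::-1],(400,311),interpolation=cv2.INTER_CUBIC) for i in(a,b)]))
E
python3 look.py c1
```

```text
t: 6.1
eef_pos: [0.5871, -0.0219, 0.2091]
tool_rot: [-0.0, 0.664, 0.748, 0.0]
contact_force: [-0.1, -0.1, -0.8]
gripper_width: 1.005
grasp_force: 0.0
t: 7.02
eef_pos: [0.6162, -0.3099, 0.3278]
tool_rot: [0.001, 0.668, 0.744, -0.002]
contact_force: [-1.1, -1.4, -0.9]
gripper_width: 0.996
grasp_force: 0.0
```

View pics/c1.png

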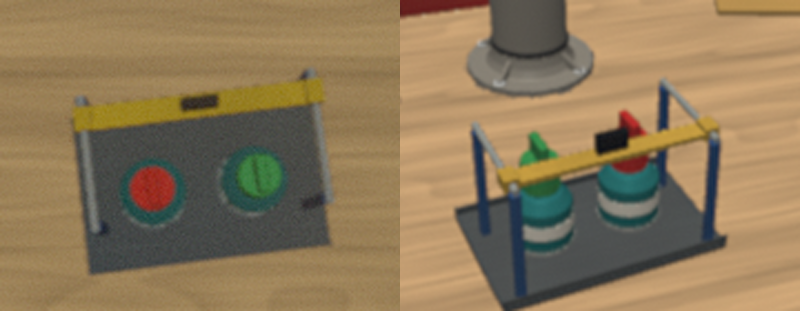

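Run:
```python
from h import *
import pickle
d=pickle.load(open('c1.pkl','rb'));c=d['top'];H=hsv(c)
y=box((H[...,0]>18)&(H[...,0]<32)&(H[...,1]>190)&(H[...,2]>100),250,400,160,260)
v,u=np.nonzero(y);p=cast(c,np.c_[u,v],.203)[:,:2];print('bar',rect(p))
for n,m in(('red',(H[...,0]<8)|(H[...,0]>172)),('green',(H[...,0]>50)&(H[...,0]<78))):
    m=box(m&(H[...,1]>130)&(H[...,2]>50),285,375,212,255);v,u=np.nonzero(m);print(n,m.sum(),u.min(),u.max(),v.min(),v.max())
    q=cloud(c,m);w=q[(q[:,2]>.168)&(q[:,2]<.195)]
    print('cap plane149',rect(cast(c,np.c_[u,v],.149)),'wing',len(w),w.mean(0).round(4),rect(w))
    h=q[(q[:,2]>.12)&(q[:,2]<.165)];print('body',len(h),rect(h),np.median(h,0).round(3))
```

```text
bar (array([583.5, -22.9]), array([ 26.8, 299.8]), np.float32(7.17))
red 305 299 318 225 244
cap plane149 (array([485.8,  32.9]), array([53., 53.]), np.float32(-0.03)) wing 87 [0.4856 0.0327 0.1813] (array([485.7,  32.5]), array([44.6, 13.9]), np.float32(-80.42))
body 209 (array([486. ,  33.3]), array([52.3, 52.7]), np.float32(70.52)) [0.484 0.034 0.152]
green 143 347 366 219 239
cap plane149 (array([ 503.6, -100.4]), array([50.9, 51.9]), np.float32(20.35)) wing 42 [ 0.5006 -0.1031  0.1815] (array([ 501.5, -102.1]), array([43.3, 12.7]), np.float32(-80.91))
body 94 (array([ 501.2, -101.4]), array([49., 49.]), np.float32(-45.37)) [ 0.501 -0.091  0.152]
```

The bar is back against its stop. The red wing is at (153,187) in the left crop, seen flat on, and the green wing lies along x at about 10°. Red cap at (0.4857, 0.0328), wing yaw 9.6°, wing height 0.181, which all agree with the given sizes.

```bash
python3 go.py .4857 .0328 .157 -80.4
```

```text
shift cm [34.74 -9.25 17.18] yaw now 6.6 spin 1.518 or -1.623 tilt [ 0.001 -0.001 -1.   ] q7 0.34 pos [ 0.6176 -0.3018  0.3284] F [0.6 0.8 0. ] T [ 0.08 -0.06  0.01] w 1.0 t 7.1167
```

```bash
python3 -m jog '[[34.7,-9.2,0,1.52],[34.7,-9.2,0,1.52],[34.7,-9.2,0,1.52],[34.7,-9.2,0,1.52],[34.7,-9.2,0,1.52],[34.7,-9.2,0,1.52],[34.7,-9.2,0,1.52],[34.7,-9.2,0,1.52],[34.7,-9.2,0,1.52],[34.7,-9.2,0,1.52],[34.7,-9.2,0,1.52],[34.7,-9.2,0,1.52],[34.7,-9.2,0,1.52],[34.7,-9.2,0,1.52],[34.7,-9.2,0,1.52],[34.7,-9.2,0,1.52],[34.7,-9.2,0,1.52],[34.7,-9.2,0,1.52]]' -0.3; python3 go.py .4857 .0328 .157 -80.4
```

```text
t: 8.62
eef_pos: [0.4857, 0.0338, 0.3293]
tool_rot: [-0.0, 0.996, 0.085, 0.0]
contact_force: [-0.5, -0.5, 1.0]
gripper_width: 0.649
grasp_force: 0.0
shift cm [-0.02  0.09 17.23] yaw now -80.3 spin 0.002 or -3.139 tilt [ 0. -0. -1.] q7 -1.64 pos [0.4857 0.0338 0.3293] F [-0.5 -0.5  1. ] T [ 0.    0.01 -0.03] w 0.65 t 8.6167
```

```bash
python3 -m jog '[[0,0.1,4,0],[0,0.1,8,0],[0,0.1,12,0],[0,0.1,15,0],[0,0.1,17.2,0],[0,0.1,17.2,0],[0,0.1,17.2,0]]'; python3 -m jog '[[0,0,0,0],[0,0,0,0],[0,0,0,0],[0,0,0,0],[0,0,0,0],[0,0,0,0],[0,0,0,0],[0,0,0,0],[0,0,0,0],[0,0,0,0]]' 1 60;python3 go.py .4857 .0328 .157 -80.4
```

```text
t: 9.2
eef_pos: [0.4855, 0.0326, 0.1569]
tool_rot: [-0.0, 0.996, 0.084, -0.001]
contact_force: [-0.2, 0.6, 0.6]
gripper_width: 0.65
grasp_force: 0.0
t: 10.03
eef_pos: [0.4871, 0.0328, 0.159]
tool_rot: [0.0, 0.996, 0.084, 0.001]
contact_force: [-0.7, 0.6, 6.2]
gripper_width: 0.15
grasp_force: 58.8
shift cm [-0.14 -0.03  0.2 ] yaw now -80.3 spin 0.001 or -3.14 tilt [ 0.003  0.    -1.   ] q7 -1.75 pos [0.4871 0.0328 0.159 ] F [-0.7  0.6  6.2] T [-0.04  0.21  0.02] w 0.15 t 10.0333
```

```bash
python3 -m jog '[[0,0,0,0.05],[0,0,0,0.1],[0,0,0,0.15],[0,0,0,0.2],[0,0,0,0.2],[0,0,0,0.2]]';python3 go.py .4857 .0328 .157 -80.4;  python3 -m jog '[[0,0,0,0.05],[0,0,0,0.1],[0,0,0,0.15],[0,0,0,0.15],[0,0,0,0.15]]';python3 go.py .4857 .0328 .157 -80.4
```

```text
t: 10.53
eef_pos: [0.4874, 0.0327, 0.1589]
tool_rot: [-0.0, 1.0, -0.015, 0.002]
contact_force: [-0.1, -0.8, 6.1]
gripper_width: 0.151
grasp_force: 58.7
shift cm [-0.17 -0.01  0.19] yaw now -91.8 spin -0.198 or 2.943 tilt [ 0.003 -0.    -1.   ] q7 -1.94 pos [0.4874 0.0327 0.1589] F [-0.1 -0.8  6.1] T [-0.11  0.08 -0.06] w 0.15 t 10.5333
t: 10.95
eef_pos: [0.4872, 0.0328, 0.159]
tool_rot: [-0.0, 0.996, -0.09, 0.002]
contact_force: [-1.1, -0.9, 6.7]
gripper_width: 0.149
grasp_force: 59.0
shift cm [-0.15  0.03  0.2 ] yaw now -100.3 spin -0.348 or 2.794 tilt [ 0.003 -0.001 -1.   ] q7 -2.08 pos [0.4872 0.0328 0.159 ] F [-1.1 -0.9  6.7] T [-0.06  0.28  0.07] w 0.15 t 10.95
```

```bash
python3 -m jog '[[0,0,0,0.05],[0,0,0,0.1],[0,0,0,0.15],[0,0,0,0.15],[0,0,0,0.15]]';python3 go.py .4857 .0328 .157 -80.4; python3 -m jog '[[0,0,0,0.05],[0,0,0,0.1],[0,0,0,0.1],[0,0,0,0.1]]';python3 go.py .4857 .0328 .157 -80.4
```

```text
t: 11.37
eef_pos: [0.487, 0.0329, 0.159]
tool_rot: [0.0, 0.987, -0.162, 0.002]
contact_force: [-0.9, -1.6, 7.8]
gripper_width: 0.149
grasp_force: 66.6
shift cm [-0.12  0.05  0.2 ] yaw now -108.7 spin -0.494 or 2.648 tilt [ 0.003  0.    -1.   ] q7 -2.21 pos [0.487  0.0329 0.159 ] F [-0.9 -1.6  7.8] T [-0.23  0.42  1.46] w 0.15 t 11.3667
t: 11.7
eef_pos: [0.4869, 0.033, 0.1591]
tool_rot: [0.001, 0.978, -0.21, 0.002]
contact_force: [-1.7, -1.1, 9.0]
gripper_width: 0.151
grasp_force: 93.6
shift cm [-0.11  0.07  0.21] yaw now -114.2 spin -0.59 or 2.552 tilt [ 0.004  0.001 -1.   ] q7 -2.3 pos [0.4869 0.033  0.1591] F [-1.7 -1.1  9. ] T [-0.34  0.52  2.55] w 0.15 t 11.7
```

Hard stop at about 25° (torque rises to 2.5 N m), so this is the wrong way. Turning the other way.

```bash
python3 -m jog '[[0,0,0,-0.1],[0,0,0,-0.2],[0,0,0,-0.3],[0,0,0,-0.4],[0,0,0,-0.5],[0,0,0,-0.6],[0,0,0,-0.7],[0,0,0,-0.8],[0,0,0,-0.9],[0,0,0,-0.9],[0,0,0,-0.9]]';python3 go.py .4857 .0328 .157 -80.4; python3 -m jog '[[0,0,0,-0.1],[0,0,0,-0.2],[0,0,0,-0.3],[0,0,0,-0.4],[0,0,0,-0.4],[0,0,0,-0.4]]';python3 go.py .4857 .0328 .157 -80.4
```

```text
t: 12.62
eef_pos: [0.4874, 0.033, 0.159]
tool_rot: [0.0, 0.973, 0.233, 0.002]
contact_force: [-0.1, 0.7, 6.1]
gripper_width: 0.147
grasp_force: 58.9
shift cm [-0.16 -0.06  0.2 ] yaw now -63.1 spin 0.302 or -2.839 tilt [ 0.003  0.001 -1.   ] q7 -1.47 pos [0.4874 0.033  0.159 ] F [-0.1  0.7  6.1] T [0.09 0.04 0.03] w 0.15 t 12.6167
t: 13.12
eef_pos: [0.4875, 0.033, 0.159]
tool_rot: [0.001, 0.907, 0.421, 0.002]
contact_force: [0.6, 0.6, 6.0]
gripper_width: 0.148
grasp_force: 58.9
shift cm [-0.13 -0.12  0.2 ] yaw now -40.2 spin 0.702 or -2.439 tilt [ 0.003  0.002 -1.   ] q7 -1.1 pos [0.4875 0.033  0.159 ] F [0.6 0.6 6. ] T [0.13 0.07 0.09] w 0.15 t 13.1167
```

```bash
python3 -m jog '[[0,0,0,-0.1],[0,0,0,-0.2],[0,0,0,-0.3],[0,0,0,-0.36],[0,0,0,-0.36],[0,0,0,-0.36]]';python3 go.py .4857 .0328 .157 -80.4; python3 -m jog '[[0,0,-0.2,0],[0,0,-0.4,0],[0,0,-0.6,0],[0,0,-0.8,0],[0,0,-0.8,0],[0,0,-0.8,0]]';python3 go.py .4857 .0328 .157 -80.4
```

```text
t: 13.62
eef_pos: [0.4875, 0.0331, 0.159]
tool_rot: [0.001, 0.817, 0.577, 0.002]
contact_force: [-0.9, 0.4, 6.1]
gripper_width: 0.149
grasp_force: 58.9
shift cm [-0.09 -0.16  0.19] yaw now -19.5 spin 1.062 or -2.079 tilt [ 0.002  0.003 -1.   ] q7 -0.77 pos [0.4875 0.0331 0.159 ] F [-0.9  0.4  6.1] T [ 0.15 -0.06  0.05] w 0.15 t 13.6167
t: 14.12
eef_pos: [0.4859, 0.0325, 0.1653]
tool_rot: [0.0, 0.817, 0.576, -0.0]
contact_force: [-0.0, 0.2, -2.2]
gripper_width: 0.148
grasp_force: 58.4
shift cm [ 0.02 -0.03  0.83] yaw now -19.6 spin 1.061 or -2.08 tilt [-0. -0. -1.] q7 -0.76 pos [0.4859 0.0325 0.1653] F [-0.   0.2 -2.2] T [0.04 0.01 0.01] w 0.15 t 14.1167
```

The cap is free: only its weight is felt after 6 mm of lift. Lifting on.

```bash
python3 -m jog '[[0,0,-1,0],[0,0,-2,0],[0,0,-3,0],[0,0,-4,0],[0,0,-5,0],[0,0,-6,0],[0,0,-7,0],[0,0,-8,0],[0,0,-9,0],[0,0,-9.5,0],[0,0,-9.5,0],[0,0,-9.5,0],[0,0,-9.5,0],[0,0,-9.5,0]]';python3 look.py c2
```

```text
t: 15.28
eef_pos: [0.4856, 0.0325, 0.2597]
tool_rot: [-0.0, 0.817, 0.576, -0.001]
contact_force: [0.3, -0.4, -2.9]
gripper_width: 0.15
grasp_force: 59.1
```

View pics/c2.png

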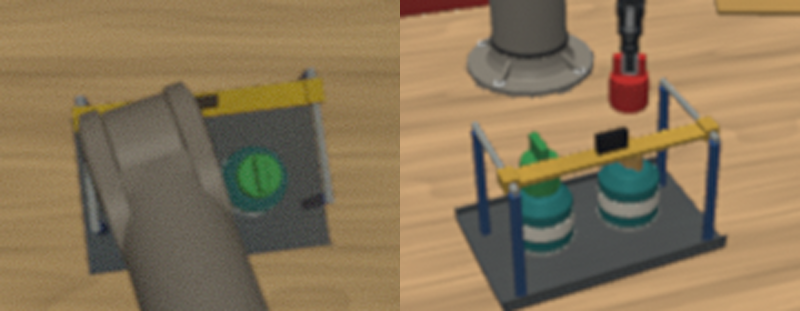

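```bash
python3 go.py .4857 .0328 .257 -19.5;python3 - <<'E'
from h import *
import pickle
d=pickle.load(open('c2.pkl','rb'));c=d['scene'];H=hsv(c)
m=box(((H[...,0]<8)|(H[...,0]>172))&(H[...,1]>150)&(H[...,2]>60),290,350,130,225);q=cloud(c,m);q=q[(q[:,0]>.42)&(q[:,0]<.56)];print('red',len(q),q.min(0).round(3),q.max(0).round(3))
y=box((H[...,0]>18)&(H[...,0]<32)&(H[...,1]>190)&(H[...,2]>100),230,390,150,260);q=cloud(c,y);q=q[(q[:,2]>.199)&(q[:,2]<.212)];print('bar',len(q),rect(q))
q=pickle.load(open('c1.pkl','rb'));c=q['scene'];H=hsv(c)
y=box((H[...,0]>18)&(H[...,0]<32)&(H[...,1]>190)&(H[...,2]>100),230,390,150,260);q=cloud(c,y);q=q[(q[:,2]>.199)&(q[:,2]<.212)];print('bar before',len(q),rect(q))
E
```

```text
shift cm [ 0.03 -0.01  0.28] yaw now -19.6 spin -0.002 or 3.14 tilt [-0.    -0.001 -1.   ] q7 -0.67 pos [0.4857 0.0325 0.2598] F [-0.6 -1.  -3.9] T [ 0.03 -0.02  0.04] w 0.15 t 15.3833
red 322 [0.471 0.003 0.207] [0.517 0.055 0.293]
bar 0 (array([0., 0.]), array([0., 0.]), np.float32(-0.0))
bar before 0 (array([0., 0.]), array([0., 0.]), np.float32(-0.0))
```

The red cap hangs in the gripper at (628,85), its underside at z≈0.206, which is about 10 cm up. Its neck is bare, and the bar, green cap and carrier have not moved. Handing in.

```bash
python3 -c "
from station import bot
print(bot.hand_in())"
```

```text
the job is handed in; nothing more can be done
None
```

I slid the lock bar back to its stop and handed the job in at about 15.4 s with the red cap held about 10 cm up in the gripper. It hit a hard stop at about 25° the first way and came free after about 60° the other way; the green cap stayed on, and I went nowhere near the other items.

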